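Set the eyelet press with its long T-key

ROBOT

A 6-joint arm with a two-finger parallel gripper is mounted at the origin on the work surface. World frame = base frame: x ahead of the robot, y to its left, z up, the work surface at z = 0. Lengths are in m, angles in rad, forces in N, time in s.
With the tool pointing down it reaches from about 0.35 to 0.975 m from the base axis. Payload 4.9 kg.
Tool frame: the origin (TCP) lies at the very end of the fingers, on their centre line; the grasp point (between the pads) lies 19 mm behind it; z points along the fingers, y is the line along which they close (so a half turn about z gives the same grasp; the last joint's range is limited). The gripper opens to 85 mm and grips with 20 to 120 N. Pads are 22 mm wide; open, the fingers measure 114 mm over their backs; the gripper's body (76 mm by 85 mm) begins 54 mm behind the grasp point. The pads swing forward as they close: fully open they stand 13 mm farther back than shut.
Start: joints at [1.113, 0.053, 1.613, -0, 1.476, -0.119], TCP at [0.208, 0.589, 0.231] pointing down, gripper open.
Joint ranges: [-3.01, 3.01], [-1.01, 2.22], [0.06, 2.58], [-1.02, 4.17], [0.09, 2.62], [-3.14, 3.14]. Speed limits (rad/s): [2.57, 2.57, 3.14, 3.14, 3.14, 3.14].

INTERFACE

Orientations are given as a rotation vector (axis times angle).
In Python, from station import * gives the robot as it stands.
- The arm moves only by the shell command python3 -m crank 'ROWS' [OPENING] [FORCE]. ROWS is JSON, a list of rows, each an object with "offset": the shift along the tool's x, y, z in m, a list of three; "twist": the turn, a rotation vector about the tool's x, y, z in degrees, a list of three. In form: [{"offset": [x, y, z], "twist": [rx, ry, rz]}, ...]. A call has 1 to 20 rows; each row is the pose to reach, as a shift and turn from the pose commanded when the call began, along the tool's axes at that moment; what a row does not reach only later rows make up. A row lasts 1/8 s, in which the tool goes at most 62.5 mm and 10.7 degrees, less where a joint would pass 70% of its speed; a pose out of reach is approached as far as the arm can. A call with a gripper value outside its range is refused whole. OPENING is the opening, from 0 (shut) to 1 (fully open), set as the call begins (- or left out, the last holds). The fingers move at their own pace and stop on an object; FORCE is the grip in N (left out, the last holds). Time passes only in rows, so rows that repeat a pose let the fingers close. It gives the time, the measured TCP pose, the force, the opening and the grip force at its end, in the units of the state.
- get_obs(): the state, without advancing time (a new reading comes with each control period).
- get_image(name): name is "side" or "top" or "wrist"; returns the picture (400x640x3 uint8, red, green, blue); there is no depth.
- get_calibration(name): a dict with "intrinsics" (3x3 intrinsics, pixels), "world_from_camera" (4x4, takes a point from camera to world coordinates); the wrist camera has in their place "tool_from_camera" (4x4, takes a point from camera to tool coordinates, whose origin is the TCP and whose axes are the flange's). Camera axes: x right, y up, looking along -z (the intrinsics and any distortion apply to the point x, -y, -z); pixel columns grow to the right and rows downward; lengths in m; the calibration is good to about 2 mm. A picture is of the moment at which its call begins: read the wrist's pose just before it. get_calibration takes no time and is no camera call.
- finish_job(): hands the job in; it is judged then, once.
Trained networks look in the newest picture that a camera, given by its name, has taken for a name from the list of things; names that differ only in an ending like _2 or _b are one class to them, and where a whole thing is asked for, a point or a joint stands for the part that bears it (a point fixed in the world has none). Each returns a list of dicts, best first, with "confidence" (0 to 1); they miss things now and then, are a little off and sometimes report something else, mostly with a low value. They report only what shows in the picture. A call takes as long as a camera call. They do not tell look-alikes from the thing itself.
- cut_out(query, camera): "region" (400x640 bool, what is visible of it) and "rect" ([centre column, centre row, width, height] in pixels, round what is visible of it).
The state is a dict: "t": time; "q": joint angles; "dq": joint speeds; "effort": joint torques, N m; "tool_pos": TCP position; "tool_rot": TCP orientation; "contact_force": force on the tool from outside, world axes, zero at the start; "wrist_torque": the same for the moment, N m; "opening": finger opening in m; "grip_force": force on a finger pad.
Only numpy, scipy, OpenCV 4.12 (cv2) and the standard library are available. Lean on these libraries where they do the work, as an engineer would, in place of code of your own. Each camera call takes 0.05 s, during which the arm holds its last target. There are 200 camera calls.

TASK

Take the orange-handled T-key out of its wooden stand, lower it down the press's deep key shaft onto the square spindle and turn it clockwise until the dial pointer stands in the green, without running on past the green and without leaning hard on the key. Then stand the key upright back in its wooden stand, let go of it, and leave the jar, spool and mug where they are.

Things in the scene. Friction and masses are not known exactly. Their poses are not given: they have to be found in the camera images.
- press: Heavy fixed bench eyelet press. Grey housing 200 x 160 mm, 55 mm high; blue eight-sided tower, 52 mm across flats, rising from its middle, the vertical key shaft running down it; blue setting head up to 105 mm high on its -x side, out to x = -150 mm. Origin on the table under the shaft's axis, z up. More than 40 N between key and press counts as leaning hard.
- shaft_mouth (a point): Centre of the shaft's flared yellow mouth at the rim's height, 120 mm above the table, on the shaft axis; axes as the press. The bore below is 36 mm across; guide the key down it on the axis.
- spindle (a point): Point on the shaft axis, 80 mm below the rim. The brass spindle stands about here: a square, 16 mm across flats, with a round tapered nose 5 mm high on top that enters the socket at any angle. The square's shoulder lies 60 to 90 mm below the rim, different each time. Its angle differs too, unrelated to the pointer, and is not given: find it by feel. Turning it takes about 0.08 N m.
- shaft_bottom (a point): Foot of the shaft, on its axis. The spindle gives down on a spring (2 N at first, 0.5 N per mm, 6 mm travel, then solid). Push the key about 4 mm down on its shoulder and turn slowly: within about 6 degrees of agreement the square springs up into the socket and the push drops. Turn 4 degrees on, to mid play, and lower 10 mm till it seats. A key slipping under such a push does not turn it.
- dial (a joint): Angle in rad of the black dial pointer on the press's top. It turns with the square spindle about the shaft axis, grows clockwise seen from above and stays where left. Starts at 0 to 0.25 (red); green sector 0.72 to 1.04; then red again to a stop at 1.5. Past 1.2 the setting is spoilt. At 0.9 it points along the press's +x, at 0 it points 0.9 rad to the +y side of that.
- pointer_tip (a point): Tip of the dial pointer, 71 mm from the shaft axis, 60 mm above the table.
- key: Loose steel T-key, about 0.25 kg, upright in the stand at the start. Origin at the centre of its socket's underside, z up the rod. Socket 31 mm in diameter, 25 mm tall, open below: square hole 17.8 mm wide, 17 mm deep, sides along the key's x and y. Rod 11 mm in diameter, guide collar 30 mm in diameter 54 to 64 mm up.
- key_foot (a point): Centre of the underside of the key's socket (same as the key's origin).
- key_bar (a point): Centre of the key's orange crossbar, 150 mm above its foot. The bar runs along the key's y: 90 mm long, 12 mm wide, 14 mm tall.
- stand: Fixed wooden block 85 x 85 mm, 70 mm high, with a round hole 37 mm in diameter and 62 mm deep in the middle of its top, which holds the key. Origin at the centre of its underside.
- stand_floor (a point): Centre of the floor of the stand's hole, 8 mm above the table; the key's foot rests here.
- button_jar: Amber jar with red lid, 64 mm in diameter, 90 mm high; origin under its centre. Leave alone.
- spool: Green thread spool, upright, 42 mm in diameter, 50 mm high; origin under its centre. Leave alone.
- pen_mug: White mug, 76 mm in diameter, 90 mm high, handle at its +y; origin under its centre. Leave alone.
There are look-alikes about, which are no part of the job. Several things have the shape of the key; the one meant has the colours described above.

How it is judged:
By the outcome, as a careful person would: the job done as asked, in the order asked, and still so for the second after the job is handed in, with the robot touching nothing.
It also fails if it takes over 72 s, if anything falls off the work surface, if the arm or the gripper's body presses on something with over 40 N, if the wrist force passes 120 N, or if a joint passes its speed limit or range.

## Working session

There is one attempt and no reset: what is moved stays moved. The work goes in short steps, Python scripts to look and compute and a shell command to move; the robot and the scene stay as the last step left them, time stands still between calls to the robot, and variables do not carry over. Pictures are saved under pics/ and viewed, at most 13 in all, crops included, and the job is handed in when it is done.

```bash
mkdir -p pics; ls
python3 - <<'E'
from station import *
import cv2,numpy as np
o=get_obs(); print({k:np.round(v,3) for k,v in o.items()})
ims=[]
for n in("top","side","wrist"):
    im=get_image(n); cv2.imwrite(f"pics/{n}0.png",im[:,:,::-1])
    c=get_calibration(n); print(n,{k:np.round(v,3).tolist() if not isinstance(v,str) else v for k,v in c.items()})
    if n!="wrist":
        for q in("key","press","stand","shaft_mouth","button_jar","spool","pen_mug","pointer_tip"):
            for d in cut_out(q,n): print(n,q,round(d["confidence"],2),np.round(d["rect"]))
E
```

```text
pics
{'t': np.float64(0.0), 'q': array([ 1.113,  0.053,  1.614,  0.   ,  1.476, -0.119]), 'dq': array([-0.   , -0.001, -0.001, -0.001, -0.001, -0.001]), 'effort': array([-2.0000e-03, -3.9368e+01, -3.7018e+01, -0.0000e+00,  7.0000e-03,
       -0.0000e+00]), 'tool_pos': array([0.207, 0.589, 0.23 ]), 'tool_rot': array([-5.300e-01, -3.096e+00,  3.000e-03]), 'contact_force': array([-0.063, -0.804, -0.064]), 'wrist_torque': array([-0.003, -0.012,  0.03 ]), 'grip_force': np.float64(0.0), 'opening': np.float64(0.086)}
top {'intrinsics': [[395.049, 0.0, 312.079], [0.0, 395.049, 195.048], [0.0, 0.0, 1.0]], 'world_from_camera': [[-0.003, 0.996, -0.088, 0.501], [-1.0, -0.004, -0.007, 0.009], [-0.007, 0.088, 0.996, 1.097], [0.0, 0.0, 0.0, 1.0]]}
top key 0.75 [422. 267.  38.  18.]
top key 0.59 [421. 163.  25.  39.]
top key 0.53 [414. 216.  35.  27.]
top press 0.18 [413. 216.  33.  28.]
top stand 0.86 [399. 217.  39.  37.]
top shaft_mouth 0.78 [244. 210.  77. 105.]
top button_jar 0.63 [355. 140.  20.  29.]
top spool 0.5 [328. 251.  12.  19.]
top pen_mug 0.89 [293. 151.  34.  36.]
top pointer_tip 0.
[... 291 characters left out ...]
0]]}
side key 0.92 [355. 140.  26.  44.]
side key 0.67 [309. 140.  33.  51.]
side key 0.6 [404. 151.  17.  59.]
side press 0.86 [315. 300. 132.  91.]
side stand 0.6 [355. 166.  38.  45.]
side shaft_mouth 0.75 [316. 298. 132.  89.]
side button_jar 0.9 [267. 185.  28.  44.]
side button_jar 0.18 [316. 298. 134.  88.]
side spool 0.87 [378. 230.  19.  28.]
side pen_mug 0.72 [249. 228.  49.  49.]
side pointer_tip 0.61 [283. 301.  14.  13.]
side pointer_tip 0.5 [355. 168.  38.  41.]
wrist {'intrinsics': [[317.949, 0.0, 318.993], [0.0, 317.949, 200.883], [0.0, 0.0, 1.0]], 'tool_from_camera': [[-0.001, 0.96, 0.28, 0.072], [1.0, 0.001, 0.001, -0.0], [0.001, 0.28, -0.96, -0.142], [0.0, 0.0, 0.0, 1.0]]}
```

Run:
```python
import cv2,numpy as np
a=cv2.imread("pics/top0.png"); b=cv2.imread("pics/side0.png")
t=cv2.resize(a[110:310,190:457],(800,600),interpolation=cv2.INTER_CUBIC); cv2.imwrite("pics/a.png",t)
s=cv2.resize(b[90:360,210:450],(533,600),interpolation=cv2.INTER_CUBIC); cv2.imwrite("pics/b.png",s)
```

```text
(no output)
```

View pics/a.png

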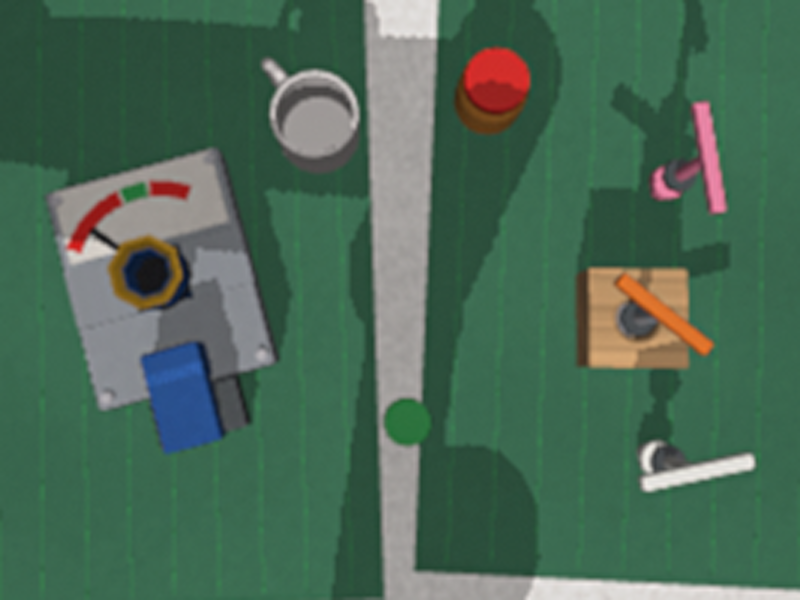

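View pics/b.png

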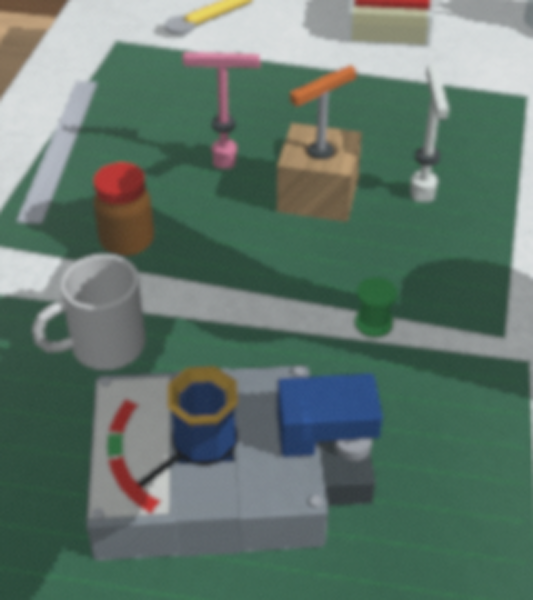

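The top crop shows the orange key in the wooden stand: bar at about (665,315) in the crop, (412,215) in the full image. The look-alikes are a pink key at (421,163) and a white key at (422,267). The orange one in the stand fits the description. The press mouth is at about (239,201), with the pointer in the red. Next I'll measure these points.

```bash
cat > h.py <<'E'
from station import *
import cv2,numpy as np
from scipy.spatial.transform import Rotation as R
def cam(n,o=None):
    c=get_calibration(n); K=np.array(c["intrinsics"])
    if n!="wrist": return K,np.array(c["world_from_camera"])
    T=np.eye(4);T[:3,:3]=R.from_rotvec(o["tool_rot"]).as_matrix();T[:3,3]=o["tool_pos"]
    return K,T@np.array(c["tool_from_camera"])
def ray(n,p,o=None):
    K,T=cam(n,o); d=np.linalg.solve(K,[p[0],p[1],1.]); d=T[:3,:3]@[d[0],-d[1],-d[2]]
    return T[:3,3],d
def onz(n,p,z,o=None):
    c,d=ray(n,p,o); return c+d*(z-c[2])/d[2]
def tri(p1,p2,n1="top",n2="side"):
    c1,d1=ray(n1,p1);c2,d2=ray(n2,p2)
    s,*_=np.linalg.lstsq(np.c_[d1,-d2],c2-c1,rcond=None)
    a=c1+s[0]*d1;b=c2+s[1]*d2; return (a+b)/2,np.linalg.norm(a-b)
def mask(im,lo,hi,box=None):
    m=cv2.inRange(cv2.cvtColor(im,cv2.COLOR_RGB2HSV),lo,hi)
    if box: 
        z=np.zeros_like(m);x0,y0,x1,y1=box;z[y0:y1,x0:x1]=m[y0:y1,x0:x1];m=z
    n,l,s,c=cv2.connectedComponentsWithStats(m)
    k=1+np.argmax(s[1:,4]); return l==k
E
python3 - <<'E'
from h import *
def L(n): return cv2.imread(f"pics/{n}0.png")[:,:,::-1].copy()
t,s=L("top"),L("side")
P={}
for n,im,bk,bp in(("top",t,(390,195,435,235),(215,180,260,225)),("side",s,(325,110,380,145),(270,245,330,310))):
    m=mask(im,(5,140,120),(17,255,255),bk); r=cv2.minAreaRect(np.argwhere(m)[:,::-1].astype(np.float32)); 
    box=cv2.boxPoints(r); e=sorted([(np.linalg.norm(box[i]-box[(i+1)%4]),i) for i in range(4)])[:2]
    ends=sorted([tuple((box[i]+box[(i+1)%4])/2) for _,i in e]); 
    y=mask(im,(17,110,90),(32,255,255),bp); h=cv2.convexHull(np.argwhere(y)[:,::-1].astype(np.int32))
    M=cv2.moments(h); mc=(M['m10']/M['m00'],M['m01']/M['m00'])
    print(n,r,ends,m.sum(),"mouth",mc,y.sum()); P[n]=(np.array(r[0]),ends,mc)
print("bar tri",tri(P["top"][0],P["side"][0]))
print("bar top z.165", onz("top",P["top"][0],.163), "side",onz("side",P["side"][0],.158))
for n in P:
    a,b=[onz(n,e,.163)[:2] for e in P[n][1]]; d=a-b; print(n,"bar len",np.linalg.norm(d),"yaw of bar",np.degrees(np.arctan2(d[1],d[0]))%180)
print("mouth tri",tri(P["top"][2],P["side"][2]))
for n in P: print("mouth",onz(n,P[n][2],.120))
f=lambda x,y:(190+x/2.996,110+y/3)
C=[f(588,268),f(688,268),f(690,367),f(588,367)]
c=[onz("top",p,.07)[:2] for p in C]; print("stand",np.mean(c,0),[np.round(v,3).tolist() for v in c])
# press corners top z .055
C=[f(52,195),f(217,150),f(275,358),f(104,408)]
c=[onz("top",p,.055)[:2] for p in C]; print("press",np.mean(c,0),[np.round(v,3).tolist() for v in c])
for nm,p,z in(("red jar",f(497,75),.09),("mug",f(315,110),.09),("spool",f(408,422),.05),("pink",f(711,157),.15),("white",f(698,472),.15),("ptip",f(93,232),.06)): print(nm,onz("top",p,z).round(3))
g=lambda x,y:(210+x*.45,90+y*.45)
print("ptip side",onz("side",g(138,487),.06))
E
```

```text
top ((411.1397399902344, 214.327392578125), (39.04730224609375, 6.106924057006836), 38.990997314453125) [(np.float32(395.9651), np.float32(202.04315)), (np.float32(426.3144), np.float32(226.61163))] 232 mouth (238.13395276809908, 200.3275261324042) 221
side ((355.1354064941406, 127.78307342529297), (6.079601287841797, 29.06441307067871), 64.44003295898438) [(np.float32(342.0254), np.float32(134.05307)), (np.float32(368.24542), np.float32(121.51308))] 168 mouth (300.70566467406775, 267.4574437802448) 296
bar tri (array([ 0.53820377, -0.21894875,  0.15858735]), np.float64(0.001442088039643167))
bar top z.165 [ 0.53731713 -0.21795569  0.163     ] side [ 0.5390304  -0.21976242  0.158     ]
top bar len 0.09100936631442273 yaw of bar 50.270236311131306
side bar len 0.08659165037584025 yaw of bar 50.815285476579085
mouth tri (array([0.57570736, 0.2000923 , 0.11672817]), np.float64(0.0004657620078231968))
mouth [0.57522916 0.19941471 0.12      ]
mouth [0.57518864 0.20264911 0.12      ]
stand [ 0.53723166 -0.21972869] [[0.58, -0.177], [0.58, -0.264], [0.494, -0.263], [0.495, -0.175]]
press [0.57487636 0.19635604] [[0.648, 0.295], [0.688, 0.149], [0.503, 0.096], [0.46, 0.246]]
red jar [ 0.746 -0.098  0.09 ]
mug [0.716 0.059 0.09 ]
spool [ 0.447 -0.02   0.05 ]
pink [ 0.663 -0.263  0.15 ]
white [ 0.413 -0.246  0.15 ]
ptip [0.614 0.257 0.06 ]
ptip side [0.61770682 0.26224651 0.06      ]
```

```bash
cat >> h.py <<'E'
def go(pos,yaw,o=None):
    "offset/twist to tool-down pose, y axis at yaw deg"
    o=o or get_obs(); A=R.from_rotvec(o["tool_rot"]); y=np.radians(yaw)
    Y=np.array([np.cos(y),np.sin(y),0]);Z=np.array([0,0,-1.]);X=np.cross(Y,Z)
    B=R.from_matrix(np.c_[X,Y,Z])
    print("offset",A.inv().apply(np.array(pos)-o["tool_pos"]).round(4),"twist",np.degrees((A.inv()*B).as_rotvec()).round(2))
E
python3 -c "
from h import *
go([.538,-.219,.23],-39.5)"
```

```text
offset [-0.5802 -0.6527  0.0013] twist [ -0.    -0.   110.09]
```

```bash
python3 -m crank '[{"offset":[-0.58,-0.653,0],"twist":[0,0,110]},{"offset":[-0.58,-0.653,0],"twist":[0,0,110]},{"offset":[-0.58,-0.653,0],"twist":[0,0,110]},{"offset":[-0.58,-0.653,0],"twist":[0,0,110]},{"offset":[-0.58,-0.653,0],"twist":[0,0,110]},{"offset":[-0.58,-0.653,0],"twist":[0,0,110]},{"offset":[-0.58,-0.653,0],"twist":[0,0,110]},{"offset":[-0.58,-0.653,0],"twist":[0,0,110]},{"offset":[-0.58,-0.653,0],"twist":[0,0,110]},{"offset":[-0.58,-0.653,0],"twist":[0,0,110]},{"offset":[-0.58,-0.653,0],"twist":[0,0,110]},{"offset":[-0.58,-0.653,0],"twist":[0,0,110]},{"offset":[-0.58,-0.653,0],"twist":[0,0,110]},{"offset":[-0.58,-0.653,0],"twist":[0,0,110]},{"offset":[-0.58,-0.653,0],"twist":[0,0,110]},{"offset":[-0.58,-0.653,0],"twist":[0,0,110]},{"offset":[-0.58,-0.653,0],"twist":[0,0,110]},{"offset":[-0.58,-0.653,0],"twist":[0,0,110]}]' 1 80
cat > w.py <<'E'
from h import *
import sys
o=get_obs(); im=get_image("wrist"); cv2.imwrite(f"pics/{sys.argv[1]}.png",im[:,:,::-1])
m=mask(im,(5,140,100),(17,255,255)); r=cv2.minAreaRect(np.argwhere(m)[:,::-1].astype(np.float32)); box=cv2.boxPoints(r)
c=[onz("wrist",p,.165,o)[:2] for p in box]; print(r,m.sum()); print("bar",np.mean(c,0),np.round(c,4).tolist())
i=1 if np.linalg.norm(c[1]-c[2])>np.linalg.norm(c[0]-c[1]) else 0
d=c[i+1]-c[i]; print("len",np.linalg.norm(d),"yaw",np.degrees(np.arctan2(d[1],d[0]))%180)
print(o["t"],o["tool_pos"],o["q"])
E
python3 w.py w1
```

```text
t: 3.2
tool_pos: [0.5376, -0.218, 0.2317]
tool_rot: [2.839, 1.344, 0.001]
contact_force: [-0.5, -0.0, -0.2]
opening: 0.0854
grip_force: 0.0
((320.5, 210.0), (124.0, 19.0), 90.0) 2203
bar [ 0.53785723 -0.21772128] [[0.5616, -0.1789], [0.5712, -0.1868], [0.5147, -0.257], [0.5039, -0.2482]]
len 0.09016295708658077 yaw 51.16774294030739
3.2 [ 0.53763131 -0.21804732  0.23172518] [-5.13588934e-01 -5.39949789e-02  1.71884102e+00  9.09707696e-05
  1.47605683e+00  1.72782446e-01]
```

View pics/w1.png

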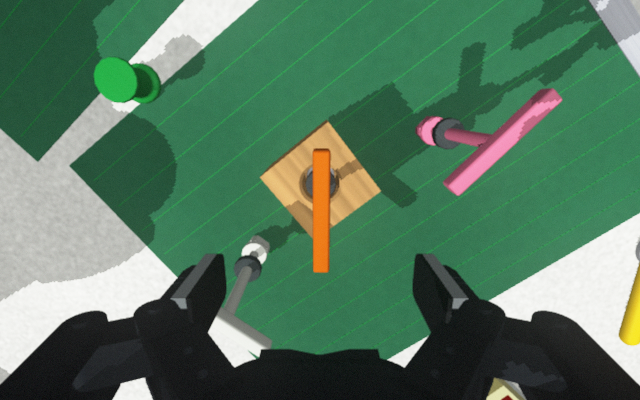

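The orange bar runs straight along tool x, centred at (320,210). The white key at (240,330) and the pink one at (500,140) are clear of the fingers' descent. I'll go down, grip and lift.

```bash
python3 -m crank '[{"offset":[0,0,0.05],"twist":[0,0,0]},{"offset":[0,0,0.08],"twist":[0,0,0]},{"offset":[0,0,0.093],"twist":[0,0,0]},{"offset":[0,0,0.093],"twist":[0,0,0]},{"offset":[0,0,0.093],"twist":[0,0,0]}]' 1
python3 -m crank '[{"offset":[0,0,0],"twist":[0,0,0]},{"offset":[0,0,0],"twist":[0,0,0]},{"offset":[0,0,0],"twist":[0,0,0]},{"offset":[0,0,0],"twist":[0,0,0]},{"offset":[0,0,0],"twist":[0,0,0]},{"offset":[0,0,0],"twist":[0,0,0]},{"offset":[0,0,0],"twist":[0,0,0]},{"offset":[0,0,0],"twist":[0,0,0]}]' 0 90
```

```text
t: 3.88
tool_pos: [0.5388, -0.2197, 0.1403]
tool_rot: [2.838, 1.341, 0.003]
contact_force: [0.0, 0.1, 0.7]
opening: 0.0853
grip_force: 0.0
t: 4.88
tool_pos: [0.5379, -0.2193, 0.1386]
tool_rot: [2.84, 1.342, 0.001]
contact_force: [0.5, -0.7, 1.6]
opening: 0.0104
grip_force: 88.1
```

```bash
python3 -m crank '[{"offset":[0,0,-0.04],"twist":[0,0,0]},{"offset":[0,0,-0.09],"twist":[0,0,0]},{"offset":[0,0,-0.14],"twist":[0,0,0]},{"offset":[0,0,-0.14],"twist":[0,0,0]}]'
python3 -c "
from h import *
o=get_obs();go([.575,.2005,.2785],60.5)
import cv2
im=get_image('side');cv2.imwrite('pics/s1.png',cv2.resize(im[20:180,270:430,::-1],(480,480),interpolation=cv2.INTER_CUBIC))"
```

```text
t: 5.38
tool_pos: [0.5395, -0.2201, 0.2834]
tool_rot: [2.834, 1.339, 0.008]
contact_force: [0.7, 0.3, -2.1]
opening: 0.0105
grip_force: 89.1
offset [ 0.3475 -0.2396  0.0034] twist [  0.43   0.36 -99.91]
```

View pics/s1.png

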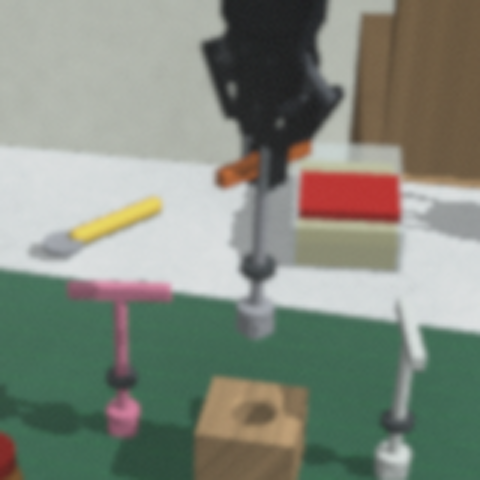

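The orange key is out of the stand, held at its bar and hanging nearly straight, with its socket at about (257,318) in the crop. Next I'll carry it to above the mouth.

```bash
python3 -m crank '[{"offset":[0.347,-0.24,0],"twist":[0,0,-100]},{"offset":[0.347,-0.24,0],"twist":[0,0,-100]},{"offset":[0.347,-0.24,0],"twist":[0,0,-100]},{"offset":[0.347,-0.24,0],"twist":[0,0,-100]},{"offset":[0.347,-0.24,0],"twist":[0,0,-100]},{"offset":[0.347,-0.24,0],"twist":[0,0,-100]},{"offset":[0.347,-0.24,0],"twist":[0,0,-100]},{"offset":[0.347,-0.24,0],"twist":[0,0,-100]},{"offset":[0.347,-0.24,0],"twist":[0,0,-100]},{"offset":[0.347,-0.24,0],"twist":[0,0,-100]},{"offset":[0.347,-0.24,0],"twist":[0,0,-100]},{"offset":[0.347,-0.24,0],"twist":[0,0,-100]},{"offset":[0.347,-0.24,0],"twist":[0,0,-100]},{"offset":[0.347,-0.24,0],"twist":[0,0,-100]},{"offset":[0.347,-0.24,0],"twist":[0,0,-100]}]'
python3 - <<'E'
from h import *
o=get_obs(); print(o["t"],o["q"],o["contact_force"]); go([.575,.2005,.2785],60.5)
w=get_image("wrist");s=get_image("side");t=get_image("top")
for n,i in(("w2",w),("s2",s),("t2",t)): cv2.imwrite(f"pics/{n}.png",i[:,:,::-1])
c=cv2.resize(s[170:330,240:380],(525,600),interpolation=cv2.INTER_CUBIC)
cv2.imwrite("pics/s2c.png",c[:,:,::-1])
cv2.imwrite("pics/w2c.png",w[:,:,::-1])
E
```

```text
t: 7.3
tool_pos: [0.5726, 0.2012, 0.2784]
tool_rot: [0.798, 3.038, 0.0]
contact_force: [-0.6, 0.9, -1.9]
opening: 0.0102
grip_force: 89.1
7.3 [ 2.15389584e-01 -1.35164911e-02  1.60193629e+00  1.63190483e-05
  1.55295358e+00 -8.41862091e-01] [-0.59282064  0.91530284 -1.93558235]
offset [-0.0024  0.0005 -0.0001] twist [0.01 0.01 0.08]
```

View pics/s2c.png

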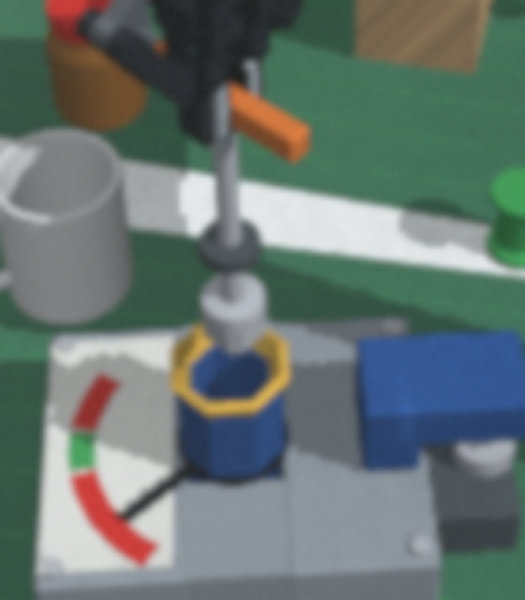

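View pics/w2c.png

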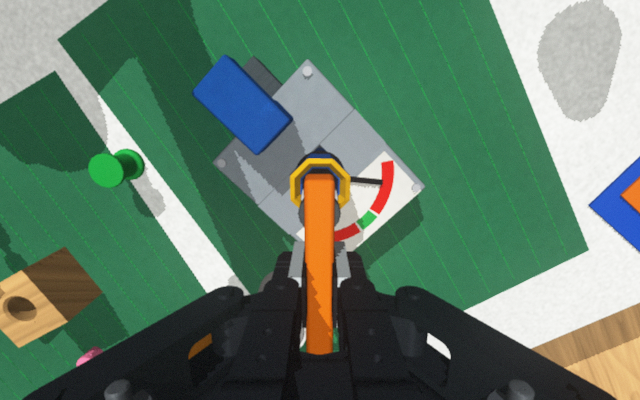

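Run:
```python
from h import *
o=get_obs()
def proj(n,P):
    K,T=cam(n,o); p=np.linalg.inv(T)@np.r_[P,1]; u=K@[p[0],-p[1],-p[2]]; return u[:2]/u[2]
w=cv2.imread("pics/w2.png")[:,:,::-1].copy(); s=cv2.imread("pics/s2.png")[:,:,::-1].copy()
m=mask(w,(17,110,90),(32,255,255),(280,145,365,215)); a=np.argwhere(m); print("wrist rim bbox cols",a[:,1].min(),a[:,1].max(),"rows",a[:,0].min(),a[:,0].max())
m2=mask(s,(17,110,90),(32,255,255),(270,240,330,310)); h=np.argwhere(m2)[:,::-1]; print("side rim bbox",h.min(0),h.max(0))
x,y,z=o["tool_pos"]; f=z-.131
for nm,dz in(("foot",0),("socktop",.025),("collar",.059),("bar",.15)):
    q=proj("side",[x,y,f+dz]); print(nm,"side",q.round(1),"crop",((q-[240,170])*3.75).round(0),"wrist",proj("wrist",[x,y,f+dz]).round(1))
for cc in([.575,.2005],[.575,.198],[.575,.203],[.572,.2005]): 
    print(cc,"mouth side",proj("side",cc+[.12]).round(1),"wrist",proj("wrist",cc+[.12]).round(1))
A=R.from_rotvec(o["tool_rot"]).as_matrix(); print(A.round(2))
```

```text
wrist rim bbox cols 290 350 rows 158 208
side rim bbox [286 257] [316 280]
foot side [301.7 257.5] crop [231. 328.] wrist [319.8 193. ]
socktop side [301.2 248.3] crop [229. 294.] wrist [319.8 200.9]
collar side [300.4 235.2] crop [227. 245.] wrist [319.9 214.3]
bar side [298.2 196.1] crop [218.  98.] wrist [320.4 281.5]
[0.575, 0.2005] mouth side [301.1 266.6] wrist [320.2 188.2]
[0.575, 0.198] mouth side [301.4 265.5] wrist [318.  189.4]
[0.575, 0.203] mouth side [300.8 267.6] wrist [322.5 187. ]
[0.572, 0.2005] mouth side [302.7 266.8] wrist [318.7 185.6]
[[-0.87  0.49  0.  ]
 [ 0.49  0.87  0.  ]
 [-0.    0.   -1.  ]]
```

```bash
python3 -m crank '[{"offset":[-0.003,0.001,0.012],"twist":[0,0,0]},{"offset":[-0.003,0.001,0.012],"twist":[0,0,0]},{"offset":[-0.003,0.001,0.012],"twist":[0,0,0]}]'
python3 - <<'E'
from h import *
print(get_obs()["tool_pos"])
w=get_image("wrist");s=get_image("side")
a=cv2.resize(s[215:290,265:335],(560,600),interpolation=cv2.INTER_CUBIC)
cv2.imwrite("pics/c.png",a[:,:,::-1]); 
for r in (238,244,248,252,256): print(r,s[r,282:322].mean(1).astype(int).tolist())
E
```

```text
t: 7.82
tool_pos: [0.5756, 0.2006, 0.2658]
tool_rot: [-0.797, -3.038, 0.001]
contact_force: [-0.4, 0.5, -2.1]
opening: 0.0105
grip_force: 89.1
[0.57556618 0.20060683 0.26577303]
238 [71, 69, 70, 70, 71, 70, 70, 71, 70, 72, 75, 73, 72, 73, 82, 96, 111, 126, 140, 141, 130, 108, 92, 86, 86, 88, 88, 91, 94, 94, 94, 95, 96, 96, 95, 96, 96, 98, 98, 101]
244 [71, 71, 73, 71, 72, 71, 72, 71, 70, 68, 62, 61, 60, 64, 67, 71, 73, 77, 78, 78, 77, 78, 78, 75, 73, 72, 71, 71, 72, 70, 71, 71, 71, 71, 72, 70, 72, 72, 71, 74]
248 [70, 70, 70, 71, 70, 70, 70, 70, 71, 71, 72, 77, 93, 113, 124, 116, 104, 108, 120, 133, 146, 153, 160, 154, 136, 108, 85, 74, 72, 71, 71, 70, 69, 70, 68, 70, 70, 70, 69, 70]
252 [70, 69, 72, 71, 71, 69, 71, 70, 72, 83, 108, 133, 143, 145, 140, 126, 115, 117, 131, 144, 156, 167, 180, 186, 189, 186, 167, 127, 87, 72, 70, 71, 70, 70, 69, 70, 68, 70, 69, 69]
256 [75, 76, 77, 76, 78, 80, 84, 93, 99, 101, 115, 143, 165, 178, 182, 182, 183, 183, 184, 186, 189, 190, 190, 189, 186, 178, 164, 147, 137, 132, 127, 118, 111, 108, 107, 106, 103, 100, 99, 99]
```

View pics/c.png

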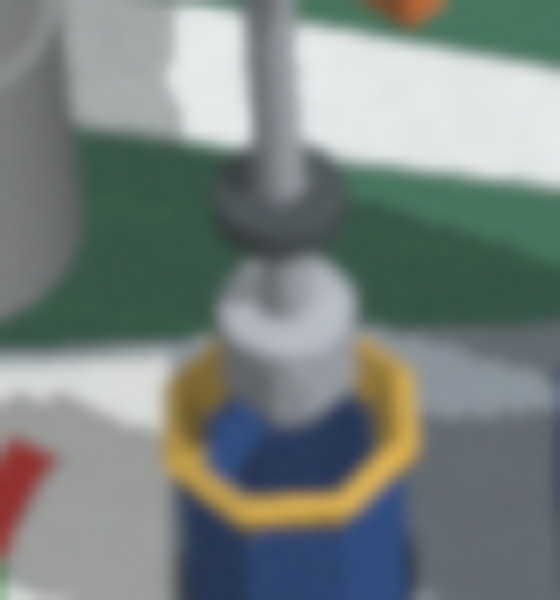

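Socket and rim are aligned: the socket axis is at about (288,390) in the crop and the rim centre at about (293,418). That fits the socket being about 15 mm above the rim. I'll lower it in stages.

```bash
python3 -m crank '[{"offset":[0,0,0.01],"twist":[0,0,0]},{"offset":[0,0,0.02],"twist":[0,0,0]},{"offset":[0,0,0.03],"twist":[0,0,0]},{"offset":[0,0,0.03],"twist":[0,0,0]}]'
python3 -m crank '[{"offset":[0,0,0.01],"twist":[0,0,0]},{"offset":[0,0,0.02],"twist":[0,0,0]},{"offset":[0,0,0.03],"twist":[0,0,0]},{"offset":[0,0,0.03],"twist":[0,0,0]}]'
```

```text
t: 8.43
tool_pos: [0.5748, 0.2005, 0.2343]
tool_rot: [-0.797, -3.036, 0.002]
contact_force: [-0.4, -0.4, -2.1]
opening: 0.0104
grip_force: 89.1
t: 8.93
tool_pos: [0.5749, 0.2005, 0.2046]
tool_rot: [-0.797, -3.036, 0.002]
contact_force: [-0.0, 0.2, -1.3]
opening: 0.0105
grip_force: 89.1
```

```bash
python3 -m crank '[{"offset":[0,0,0.005],"twist":[0,0,0]},{"offset":[0,0,0.01],"twist":[0,0,0]},{"offset":[0,0,0.014],"twist":[0,0,0]},{"offset":[0,0,0.014],"twist":[0,0,0]}]'
for i in 1; do python3 -m crank '[{"offset":[0,0,0.002],"twist":[0,0,0]},{"offset":[0,0,0.004],"twist":[0,0,0]},{"offset":[0,0,0.004],"twist":[0,0,0]}]'; done
```

```text
t: 9.43
tool_pos: [0.5754, 0.2006, 0.1918]
tool_rot: [-0.797, -3.038, 0.001]
contact_force: [0.4, 0.2, -2.2]
opening: 0.0103
grip_force: 89.2
t: 9.8
tool_pos: [0.5756, 0.2006, 0.1881]
tool_rot: [-0.797, -3.038, 0.0]
contact_force: [-0.5, -0.3, -3.1]
opening: 0.0104
grip_force: 89.2
```

```bash
python3 -m crank '[{"offset":[0,0,0.002],"twist":[0,0,0]},{"offset":[0,0,0.004],"twist":[0,0,0]},{"offset":[0,0,0.004],"twist":[0,0,0]}]'|grep -E "pos|force"; python3 -m crank '[{"offset":[0,0,0.002],"twist":[0,0,0]},{"offset":[0,0,0.004],"twist":[0,0,0]},{"offset":[0,0,0.004],"twist":[0,0,0]}]'|grep -E "pos|force"
```

```text
tool_pos: [0.5755, 0.2006, 0.184]
contact_force: [-0.3, -0.9, -1.7]
grip_force: 89.2
tool_pos: [0.5755, 0.2006, 0.18]
contact_force: [-0.8, -0.0, -1.9]
grip_force: 89.2
```

```bash
python3 -m crank '[{"offset":[0,0,0.002],"twist":[0,0,0]},{"offset":[0,0,0.004],"twist":[0,0,0]},{"offset":[0,0,0.004],"twist":[0,0,0]}]'|grep -E "pos|force"
```

```text
tool_pos: [0.5755, 0.2006, 0.176]
contact_force: [-0.2, 0.2, -2.5]
grip_force: 89.2
```

```bash
python3 -m crank '[{"offset":[0,0,0.002],"twist":[0,0,0]},{"offset":[0,0,0.004],"twist":[0,0,0]},{"offset":[0,0,0.004],"twist":[0,0,0]}]'|grep -E "pos|force"
```

```text
tool_pos: [0.5755, 0.2006, 0.172]
contact_force: [-0.2, -0.4, -1.3]
grip_force: 89.2
```

```bash
python3 -m crank '[{"offset":[0,0,0.002],"twist":[0,0,0]},{"offset":[0,0,0.004],"twist":[0,0,0]},{"offset":[0,0,0.004],"twist":[0,0,0]}]'|grep -E "pos|force"
```

```text
tool_pos: [0.5758, 0.2007, 0.1683]
contact_force: [0.4, -0.2, -2.1]
grip_force: 89.2
```

```bash
python3 -m crank '[{"offset":[0,0,0.002],"twist":[0,0,0]},{"offset":[0,0,0.004],"twist":[0,0,0]},{"offset":[0,0,0.004],"twist":[0,0,0]}]'|grep -E "pos|force"
```

```text
tool_pos: [0.576, 0.2007, 0.1646]
contact_force: [0.3, 0.8, 1.1]
grip_force: 89.6
```

```bash
python3 -m crank '[{"offset":[0,0,0.002],"twist":[0,0,0]},{"offset":[0,0,0.002],"twist":[0,0,0]},{"offset":[0,0,0.002],"twist":[0,0,0]}]'|grep -E "pos|force"; python3 -c "
from h import *
import time
f=[]
for i in range(5): get_image('side'); o=get_obs(); f.append(np.r_[o['contact_force'],o['wrist_torque']])
print(np.mean(f,0).round(3),np.std(f,0).round(3),o['t'])"
```

```text
tool_pos: [0.5759, 0.2007, 0.1626]
contact_force: [-0.2, 0.2, 1.9]
grip_force: 89.7
[ 0.235 -0.13   2.143 -0.004 -0.105 -0.008] [0.592 0.341 0.657 0.042 0.034 0.019] 12.675
```

```bash
cat > f.py <<'E'
from h import *
f=[]
for i in range(3): get_image('side'); o=get_obs(); f.append(np.r_[o['contact_force'],o['wrist_torque']])
print(o['t'].round(2),"z",o['tool_pos'][2].round(4),"F",np.mean(f,0).round(2)[:3],"T",np.mean(f,0).round(3)[3:],"q6",np.degrees(o['q'][5]).round(1),"opening",o['opening'].round(4))
E
python3 -m crank '[{"offset":[0,0,0],"twist":[0,0,2]},{"offset":[0,0,0],"twist":[0,0,4]},{"offset":[0,0,0],"twist":[0,0,6]},{"offset":[0,0,0],"twist":[0,0,8]}]'>/dev/null; python3 f.py
python3 -m crank '[{"offset":[0,0,0],"twist":[0,0,2]},{"offset":[0,0,0],"twist":[0,0,4]},{"offset":[0,0,0],"twist":[0,0,6]},{"offset":[0,0,0],"twist":[0,0,8]}]'>/dev/null; python3 f.py
```

```text
Traceback (most recent call last):
  File "f.py", line 4, in <module>
    print(o['t'].round(2),"z",o['tool_pos'][2].round(4),"F",np.mean(f,0).round(2)[:3],"T",np.mean(f,0).round(3)[3:],"q6",np.degrees(o['q'][5]).round(1),"opening",o['opening'].round(4))
          ^^^^^^^^^^^^
AttributeError: 'float' object has no attribute 'round'
Traceback (most recent call last):
  File "f.py", line 4, in <module>
    print(o['t'].round(2),"z",o['tool_pos'][2].round(4),"F",np.mean(f,0).round(2)[:3],"T",np.mean(f,0).round(3)[3:],"q6",np.degrees(o['q'][5]).round(1),"opening",o['opening'].round(4))
          ^^^^^^^^^^^^
AttributeError: 'float' object has no attribute 'round'
```

```bash
sed -i "s/o\['t'\].round(2)/round(o['t'],2)/" f.py; python3 f.py
```

```text
Traceback (most recent call last):
  File "f.py", line 4, in <module>
    print(round(o['t'],2),"z",o['tool_pos'][2].round(4),"F",np.mean(f,0).round(2)[:3],"T",np.mean(f,0).round(3)[3:],"q6",np.degrees(o['q'][5]).round(1),"opening",o['opening'].round(4))
                                                                                                                                                                  ^^^^^^^^^^^^^^^^^^
AttributeError: 'float' object has no attribute 'round'
```

```bash
sed -i "s/o\['opening'\].round(4)/round(o['opening'],4)/" f.py; python3 f.py
```

```text
14.28 z 0.1623 F [1.32 0.54 2.41] T [ 0.049 -0.261  0.02 ] q6 -32.4 opening 0.0104
```

```bash
python3 -m crank '[{"offset":[0,0,0],"twist":[0,0,2]},{"offset":[0,0,0],"twist":[0,0,4]},{"offset":[0,0,0],"twist":[0,0,6]},{"offset":[0,0,0],"twist":[0,0,8]}]'>/dev/null; python3 f.py
python3 -m crank '[{"offset":[0,0,0],"twist":[0,0,2]},{"offset":[0,0,0],"twist":[0,0,4]},{"offset":[0,0,0],"twist":[0,0,6]},{"offset":[0,0,0],"twist":[0,0,8]}]'>/dev/null; python3 f.py
```

```text
14.93 z 0.1623 F [ 1.63 -0.04  1.77] T [ 0.036 -0.31   0.015] q6 -24.3 opening 0.0104
15.57 z 0.1623 F [1.4  0.15 1.98] T [ 0.051 -0.346  0.017] q6 -16.4 opening 0.0106
```

```bash
python3 -m crank '[{"offset":[0,0,0],"twist":[0,0,2]},{"offset":[0,0,0],"twist":[0,0,4]},{"offset":[0,0,0],"twist":[0,0,6]},{"offset":[0,0,0],"twist":[0,0,8]}]'>/dev/null; python3 f.py
python3 -m crank '[{"offset":[0,0,0],"twist":[0,0,2]},{"offset":[0,0,0],"twist":[0,0,4]},{"offset":[0,0,0],"twist":[0,0,6]},{"offset":[0,0,0],"twist":[0,0,8]}]'>/dev/null; python3 f.py
```

```text
16.23 z 0.1615 F [ 1.1  -0.77 -3.16] T [-0.269 -0.235  0.01 ] q6 -8.4 opening 0.0104
16.88 z 0.1623 F [ 1.03 -1.58 -3.38] T [-0.439 -0.266  0.046] q6 -0.4 opening 0.0102
```

The push dropped from +2 N to -3 N, so the square has caught. I'll turn back 6° to mid play and lower until it seats.

```bash
python3 -m crank '[{"offset":[0,0,0],"twist":[0,0,-3]},{"offset":[0,0,0],"twist":[0,0,-6]},{"offset":[0,0,0.002],"twist":[0,0,-6]},{"offset":[0,0,0.004],"twist":[0,0,-6]},{"offset":[0,0,0.005],"twist":[0,0,-6]}]'>/dev/null; python3 f.py
```

```text
17.65 z 0.1572 F [ 0.53 -1.44 -2.25] T [-0.337 -0.121  0.004] q6 -6.4 opening 0.0104
```

```bash
python3 -m crank '[{"offset":[0,0,0.002],"twist":[0,0,0]},{"offset":[0,0,0.004],"twist":[0,0,0]},{"offset":[0,0,0.005],"twist":[0,0,0]},{"offset":[0,0,0.005],"twist":[0,0,0]}]'>/dev/null; python3 f.py
```

```text
18.3 z 0.1526 F [ 0.2  -0.91  0.9 ] T [-0.304 -0.102  0.043] q6 -6.4 opening 0.0105
```

```bash
python3 -m crank '[{"offset":[0,0,0],"twist":[0,0,3]},{"offset":[0,0,0],"twist":[0,0,6]},{"offset":[0,0,0],"twist":[0,0,9]},{"offset":[0,0,0],"twist":[0,0,12]},{"offset":[0,0,0],"twist":[0,0,15]},{"offset":[0,0,0],"twist":[0,0,18]},{"offset":[0,0,0],"twist":[0,0,21]},{"offset":[0,0,0],"twist":[0,0,24]},{"offset":[0,0,0],"twist":[0,0,27]},{"offset":[0,0,0],"twist":[0,0,30]}]'>/dev/null; python3 f.py
cat > dial.py <<'E'
from h import *
import sys
t=get_image("top");s=get_image("side"); cv2.imwrite("pics/d_t.png",t[:,:,::-1]);cv2.imwrite("pics/d_s.png",s[:,:,::-1])
ax=np.array([.5752,.2005]); yaw=np.radians(15.3)
# sample ring on the dial plane: darkness per angle, in side view
K,T=cam("side");Ti=np.linalg.inv(T)
def pr(P): p=Ti@np.r_[P,1];u=K@[p[0],-p[1],-p[2]];return u[:2]/u[2]
for src in([cv2.imread("pics/side0.png")[:,:,::-1],s]):
    D=np.arange(-.1,1.5,.01);v=[]
    for d in D:
        a=yaw+.9-d; px=np.array([pr([ax[0]+r*np.cos(a),ax[1]+r*np.sin(a),.060]) for r in np.arange(.05,.069,.002)],np.float32)
        v.append(cv2.remap(src.astype(np.float32).max(2),px[None,:,0],px[None,:,1],cv2.INTER_LINEAR).mean())
    v=np.array(v); i=np.argsort(v)[:8]; print("dial",D[np.argmin(v)].round(2),v.min().round(0),np.median(v),sorted(D[i].round(2)))
cv2.imwrite(f"pics/{sys.argv[1]}.png",cv2.resize(s[235:345,245:345,::-1],(545,600),interpolation=cv2.INTER_CUBIC))
E
python3 dial.py d1
```

```text
19.7 z 0.1525 F [ 0.87 -1.48  1.66] T [-0.437 -0.152  0.021] q6 23.6 opening 0.0103
dial 0.23 55.0 143.20117 [np.float64(0.2), np.float64(0.21), np.float64(0.22), np.float64(0.23), np.float64(0.24), np.float64(0.25), np.float64(0.26), np.float64(0.27)]
dial 0.69 79.0 178.63126 [np.float64(0.66), np.float64(0.67), np.float64(0.68), np.float64(0.69), np.float64(0.7), np.float64(0.71), np.float64(0.72), np.float64(0.73)]
```

View pics/d1.png

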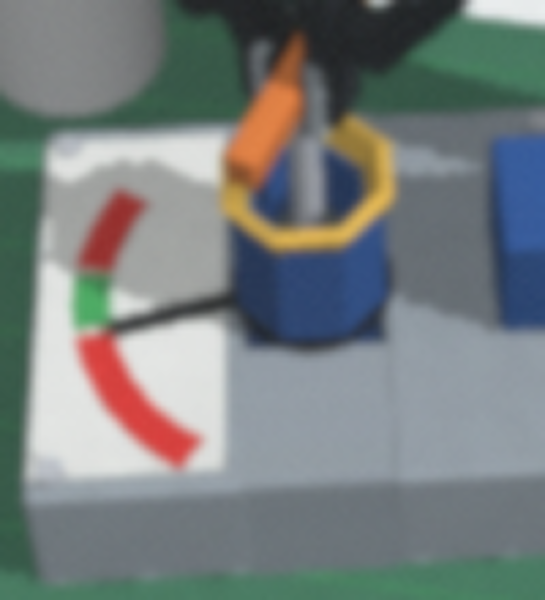

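The pointer, tip at (110,328), stands at about 0.70, the lower edge of the green at (92,330). It needs about 0.19 rad more, so I'll turn 11°.

```bash
python3 -m crank '[{"offset":[0,0,0],"twist":[0,0,3]},{"offset":[0,0,0],"twist":[0,0,6]},{"offset":[0,0,0],"twist":[0,0,9]},{"offset":[0,0,0],"twist":[0,0,11]},{"offset":[0,0,0],"twist":[0,0,11]}]'>/dev/null; python3 f.py; python3 dial.py d2
```

```text
20.57 z 0.1524 F [ 0.62 -1.58  1.19] T [-0.463 -0.178  0.055] q6 34.6 opening 0.0104
dial 0.23 55.0 143.20117 [np.float64(0.2), np.float64(0.21), np.float64(0.22), np.float64(0.23), np.float64(0.24), np.float64(0.25), np.float64(0.26), np.float64(0.27)]
dial 0.89 69.0 207.01392 [np.float64(0.85), np.float64(0.86), np.float64(0.87), np.float64(0.88), np.float64(0.89), np.float64(0.9), np.float64(0.91), np.float64(0.92)]
```

View pics/d2.png

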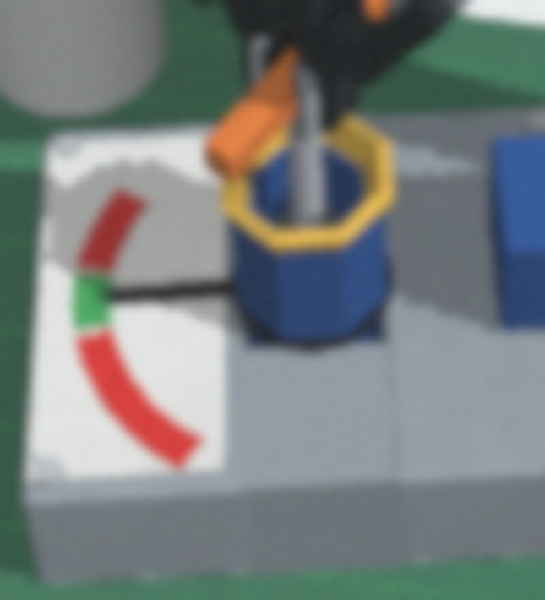

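The pointer is in the middle of the green (0.89, tip at (108,297)). I'll back off to mid play and lift straight out.

```bash
python3 -m crank '[{"offset":[0,0,0],"twist":[0,0,-3]},{"offset":[0,0,0],"twist":[0,0,-6]},{"offset":[0,0,-0.005],"twist":[0,0,-6]},{"offset":[0,0,-0.01],"twist":[0,0,-6]},{"offset":[0,0,-0.02],"twist":[0,0,-6]},{"offset":[0,0,-0.03],"twist":[0,0,-6]},{"offset":[0,0,-0.04],"twist":[0,0,-6]},{"offset":[0,0,-0.04],"twist":[0,0,-6]}]'; python3 f.py
python3 -m crank '[{"offset":[0,0,-0.02],"twist":[0,0,0]},{"offset":[0,0,-0.04],"twist":[0,0,0]},{"offset":[0,0,-0.06],"twist":[0,0,0]},{"offset":[0,0,-0.09],"twist":[0,0,0]},{"offset":[0,0,-0.09],"twist":[0,0,0]}]';python3 dial.py d3; python3 -c "
from h import *
o=get_obs();print(o['q']);y=R.from_rotvec(o['tool_rot']).as_matrix()[:,1]
yaw=np.degrees(np.arctan2(y[1],y[0]));print(yaw);go([.538,-.2192,o['tool_pos'][2]],yaw-41)"
```

```text
t: 21.68
tool_pos: [0.5765, 0.201, 0.1941]
tool_rot: [2.515, 1.881, 0.004]
contact_force: [-0.1, -0.2, -2.5]
opening: 0.0101
grip_force: 89.2
21.82 z 0.192 F [-0.45 -0.1  -2.53] T [-0.004  0.001 -0.012] q6 28.6 opening 0.0103
t: 22.45
tool_pos: [0.5775, 0.2011, 0.2874]
tool_rot: [2.513, 1.88, 0.012]
contact_force: [0.4, 0.1, -1.9]
opening: 0.0103
grip_force: 89.2
dial 0.23 55.0 143.20117 [np.float64(0.2), np.float64(0.21), np.float64(0.22), np.float64(0.23), np.float64(0.24), np.float64(0.25), np.float64(0.26), np.float64(0.27)]
dial 0.89 66.0 198.15161 [np.float64(0.85), np.float64(0.86), np.float64(0.87), np.float64(0.88), np.float64(0.89), np.float64(0.9), np.float64(0.91), np.float64(0.92)]
[ 2.13401642e-01 -9.02562276e-03  1.59051569e+00 -2.59892046e-05
  1.55932904e+00  4.99851287e-01]
-16.412346104503726
offset [-4.134e-01  8.240e-02 -1.000e-04] twist [ 3.0e-02 -3.0e-02  4.1e+01]
```

Dial is still 0.89 with the key out. I'll carry the key back over the stand.

```bash
python3 -m crank '[{"offset":[-0.413,0.082,0],"twist":[0,0,23]},{"offset":[-0.413,0.082,0],"twist":[0,0,23]},{"offset":[-0.413,0.082,0],"twist":[0,0,23]},{"offset":[-0.413,0.082,0],"twist":[0,0,23]},{"offset":[-0.413,0.082,0],"twist":[0,0,23]},{"offset":[-0.413,0.082,0],"twist":[0,0,23]},{"offset":[-0.413,0.082,0],"twist":[0,0,23]},{"offset":[-0.413,0.082,0],"twist":[0,0,23]},{"offset":[-0.413,0.082,0],"twist":[0,0,23]},{"offset":[-0.413,0.082,0],"twist":[0,0,23]},{"offset":[-0.413,0.082,0],"twist":[0,0,23]},{"offset":[-0.413,0.082,0],"twist":[0,0,23]},{"offset":[-0.413,0.082,0],"twist":[0,0,23]},{"offset":[-0.413,0.082,0],"twist":[0,0,23]}]'>/dev/null; python3 f.py
python3 - <<'E'
from h import *
o=get_obs();print(o["tool_pos"],o["tool_rot"]);go([.538,-.2192,.22],-39.5)
s=get_image("side")
cv2.imwrite("pics/s5.png",cv2.resize(s[30:190,290:420,::-1],(488,600),interpolation=cv2.INTER_CUBIC))
E
```

```text
24.45 z 0.2823 F [ 0.63  0.12 -2.02] T [-0.015 -0.01  -0.017] q6 9.9 opening 0.0101
[ 0.53766909 -0.21870307  0.28233826] [2.84034926e+00 1.34214413e+00 8.42049930e-05]
offset [-0.0002  0.0006  0.0623] twist [ 0.01 -0.    0.08]
```

View pics/s5.png

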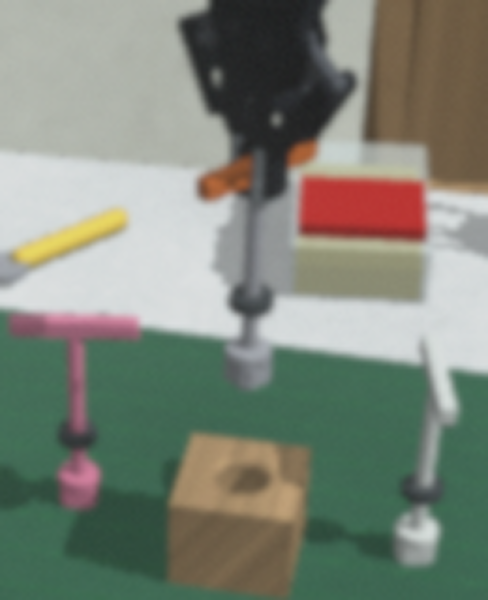

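The key hangs over the stand, foot at (247,380). Its axis leads to the hole at (243,478). Lowering now.

```bash
python3 -m crank '[{"offset":[0,0,0.04],"twist":[0,0,0]},{"offset":[0,0,0.07],"twist":[0,0,0]},{"offset":[0,0,0.08],"twist":[0,0,0]},{"offset":[0,0,0.09],"twist":[0,0,0]},{"offset":[0,0,0.1],"twist":[0,0,0]},{"offset":[0,0,0.1],"twist":[0,0,0]}]'>/dev/null; python3 f.py
python3 -m crank '[{"offset":[0,0,0.01],"twist":[0,0,0]},{"offset":[0,0,0.02],"twist":[0,0,0]},{"offset":[0,0,0.03],"twist":[0,0,0]},{"offset":[0,0,0.039],"twist":[0,0,0]},{"offset":[0,0,0.041],"twist":[0,0,0]},{"offset":[0,0,0.041],"twist":[0,0,0]}]'>/dev/null; python3 f.py
```

```text
25.4 z 0.1832 F [ 0.19  0.3  -1.84] T [0.008 0.038 0.014] q6 9.9 opening 0.0105
26.3 z 0.1419 F [ 0.66  0.45 -2.01] T [ 0.01  -0.065 -0.01 ] q6 9.9 opening 0.01
```

```bash
python3 -m crank '[{"offset":[0,0,0.002],"twist":[0,0,0]},{"offset":[0,0,0.0025],"twist":[0,0,0]},{"offset":[0,0,0.0025],"twist":[0,0,0]}]'>/dev/null; python3 f.py
python3 -m crank '[{"offset":[0,0,0.0005],"twist":[0,0,0]},{"offset":[0,0,0.001],"twist":[0,0,0]},{"offset":[0,0,0.001],"twist":[0,0,0]}]'>/dev/null; python3 f.py
```

```text
26.82 z 0.1388 F [ 0.01 -0.16 -2.08] T [ 0.006 -0.01   0.009] q6 9.9 opening 0.0099
27.35 z 0.1386 F [-0.77  0.32  3.19] T [ 0.088  0.243 -0.034] q6 9.9 opening 0.0103
```

Floor contact: the force went from -2 N to +3 N at the original height. I'll release and raise.

```bash
python3 -m crank '[{"offset":[0,0,0],"twist":[0,0,0]},{"offset":[0,0,0],"twist":[0,0,0]},{"offset":[0,0,0],"twist":[0,0,0]},{"offset":[0,0,0],"twist":[0,0,0]},{"offset":[0,0,0],"twist":[0,0,0]},{"offset":[0,0,0],"twist":[0,0,0]},{"offset":[0,0,0],"twist":[0,0,0]},{"offset":[0,0,0],"twist":[0,0,0]}]' 1
python3 -m crank '[{"offset":[0,0,-0.02],"twist":[0,0,0]},{"offset":[0,0,-0.06],"twist":[0,0,0]},{"offset":[0,0,-0.12],"twist":[0,0,0]},{"offset":[0,0,-0.16],"twist":[0,0,0]},{"offset":[0,0,-0.16],"twist":[0,0,0]},{"offset":[0,0,-0.16],"twist":[0,0,0]}]'
python3 dial.py d6
python3 - <<'E'
from h import *
s=cv2.imread("pics/d_s.png")
cv2.imwrite("pics/fin.png",cv2.resize(s[90:360,210:450],(533,600),interpolation=cv2.INTER_CUBIC))
E
```

```text
t: 28.35
tool_pos: [0.5377, -0.2187, 0.1378]
tool_rot: [2.84, 1.342, 0.0]
contact_force: [0.3, 0.4, -0.7]
opening: 0.0857
grip_force: 0.0
t: 29.1
tool_pos: [0.5376, -0.2186, 0.2983]
tool_rot: [2.84, 1.342, 0.001]
contact_force: [0.1, -0.0, -0.4]
opening: 0.0852
grip_force: 0.0
dial 0.23 55.0 143.20117 [np.float64(0.2), np.float64(0.21), np.float64(0.22), np.float64(0.23), np.float64(0.24), np.float64(0.25), np.float64(0.26), np.float64(0.27)]
dial 0.89 60.0 182.99927 [np.float64(0.85), np.float64(0.86), np.float64(0.87), np.float64(0.88), np.float64(0.89), np.float64(0.9), np.float64(0.91), np.float64(0.92)]
```

View pics/fin.png

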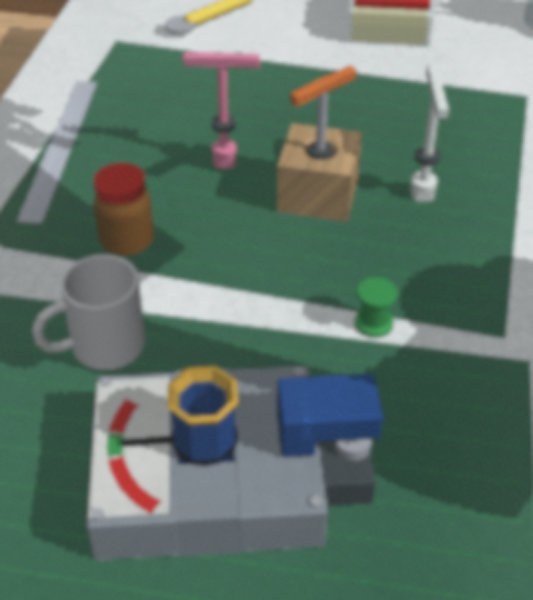

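The orange key is upright in its stand at (322,115) and the pointer is in the green at (118,442). The jar, spool and mug haven't moved.

```bash
python3 -c "
from station import *
print(finish_job())"
```

```text
the job is handed in; nothing more can be done
None
```

The job is handed in at about 29 s: the dial reads about 0.89, in the green; the orange key is upright in its stand and released; and the jar, spool and mug were not moved.

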